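Lock the slide and hold a bayonet cap home

ROBOT

A 6-joint arm with a two-finger parallel gripper is mounted at the origin on a cart in front of the work surface, level with it; the furniture and walls round the work are solid. World frame = base frame: x ahead of the robot, y to its left, z up, the work surface at z = 0. Lengths are in m, angles in degrees, forces in N, time in s.
With the tool pointing down it reaches from about 0.35 to 0.875 m from the base axis. Payload 4.2 kg.
Tool frame: the origin (TCP) lies at the very end of the fingers, on their centre line; the grasp point (between the pads) lies 19 mm behind it; z points along the fingers, y is the line along which they close (so a half turn about z gives the same grasp; the last joint's range is limited). The gripper opens to 87 mm and grips with 3 to 60 N. Pads are 19 mm wide; open, the fingers measure 117 mm over their backs; the gripper's body (75 mm by 190 mm) begins 51 mm behind the grasp point.
Start: joints at [-61.329, 22.042, 0.453, 0, -68.411, -14.817], TCP at [0.15, -0.607, 0.223] pointing down, gripper open.
Joint ranges: [-179.83, 179.83], [-69.29, 118.12], [-61.27, 80.66], [-181.25, 117.63], [-171.15, -9.14], [-177.46, 177.46]. Speed limits (degrees/s): [159.86, 159.86, 180, 180, 180, 180].

INTERFACE

Orientations are given as a 3x3 rotation matrix whose columns are the frame's x, y, z axes.
In Python, from station import sense, cams, r gives the robot as it stands. The module is installed in compiled form; this text tells all that it offers.
- The arm moves only by the tool step_arm, never from a script. Its argument "targets" is text: rows parted by semicolons, each of 4 numbers parted by spaces: the shift along the tool's x, y, z in cm, then the turn about the tool's z in degrees. In form: x y z turn; .... A call has 1 to 12 rows; each row shifts and turns the commanded pose from where the row before left it, along the tool's axes as they then stand; what a row does not reach is not made up. A row lasts 1/12 s, in which the tool goes at most 41.7 mm and 7.16 degrees, less where a joint would pass 70% of its speed; a pose out of reach is approached as far as the arm can. A call with a gripper value outside its range is refused whole. "claw" is the finger opening in cm, from 0 to 8.7, set as the call begins (left out, the last holds). The fingers move at their own pace and stop on an object; the grip force is fixed at half the most. Time passes only in rows, so rows that do not move let the fingers close. It gives the time, the measured TCP pose, the force, the opening and the grip force at its end, in the units of the state.
- sense(): the state, without advancing time (a new reading comes with each control period).
- cams.capture(name): name is "scene" or "top"; returns a dict with "frame" (420x560x3 uint8, blue, green, red), "vertical_fov" (degrees; the focal length in pixels is half the picture's height over the tangent of half this angle, whatever the lens; pixels are square), "cx", "cy" (the principal point, pixels), "eye" and "rotation" of the camera in the world. Camera axes: x right, y down, z forward; pixel columns grow to the right and rows downward; lengths in m; the calibration is good to about 2 mm. A picture is of the moment at which its call begins. There is no depth.
- r.finish_job(): hands the job in; it is judged then, once.
The state is a dict: "time_s": time; "joints": joint angles; "joint_velocities": joint speeds; "effort": joint torques, N m; "tcp_pos": TCP position; "ee_rot": TCP orientation; "wrist_force": force on the tool from outside, world axes, zero at the start; "moment": the same for the moment, N m; "gripper_width": opening from 0.0 (shut) to 1.0 (fully open); "gripper_force": force on a finger pad.
Only numpy, scipy, OpenCV 4.12 (cv2) and the standard library are available. Lean on these libraries where they do the work, as an engineer would, in place of code of your own. Each camera call takes 0.05 s, during which the arm holds its last target. There are 200 camera calls.

TASK

Swing the red cam lever round to its stop so that the carriage of the assembly slide is locked. Then pick up the blue bayonet cap, enter its two lugs in the slots of the reservoir on the carriage, push it down against the spring until its flange is flush on the rim, and turn it clockwise, about a quarter turn, to its stop. Finish while holding it there: keep gripping the cap and keep it pressed fully home and turned, with the lever still locked and the other things on the tray left where they are.

Things in the scene. Friction and masses are not known exactly. Their poses are not given: they have to be found in the camera images.
- cap: Blue bayonet cap, loose, about 0.12 kg, standing on its stem, z up. Origin: centre of the stem's underside. Stem 30 mm diameter, 0-17 mm high; two lugs at its foot on the +x and -x sides (8 mm wide, 6 high, 44 over both tips); flange 54 mm diameter, 17-22 mm; grip bar on top, 38 long along x (in line with the lugs), 12 thick along y, 22-48 mm high. Same after a half turn.
- cap_flange (a point): Centre of the underside of the cap's flange, 17 mm above the cap's origin.
- socket (a point): Centre of the top rim, 80 mm above the tray, of the open aluminium reservoir (60 mm diameter); z up, axes as the slide base's. Bore 34 mm. Slots for the lugs (12 mm wide at the bore, flaring) on its +x and -x sides, yellow marks outside. Under the 6 mm lip the lugs can turn. The cap is fully home with its flange on the rim.
- carriage: Grey carriage with the reservoir and cam lever. How the cap works: with the flange less than 5 mm above the rim the lugs are under the lip and the cap turns clockwise seen from above, 80 degrees, to a stop (red marks on the reservoir). Let go, the spring lifts it 5 mm off the rim. Slides 20 mm either way along the base's y against 3 N while unlocked.
- follower (a joint): Depth (m) of the sprung follower in the reservoir: 0 free, 0.010 with the cap fully home. The cap's stem meets it when the flange is 10 mm above the rim; it pushes up with 5 N, rising to 12 N with the cap home.
- cam_lever (a joint): Angle (rad) of the red cam lever: about 0 open, pointing to the slide base's -x; 1.57 at its stop, locked, pointing to the base's -y. Swings anticlockwise seen from above about an upright pivot on the carriage, needs 1 N at the knob, rising to 6 N before the stop, stays where it is left. Locked, its cam jams on the front bar and stops the carriage.
- lever_knob (a point): On the axis of the upright round red knob at the lever's end, 55 mm above the tray, a good height to grip or push. Knob 14 mm diameter, 45 to 66 mm above the tray, 50 mm from the pivot.
- lever_pivot (a point): On the cam lever's upright pivot axis, 55 mm above the tray.
- slide_base: Dark steel base of the assembly slide, fixed to the tray, 90 mm (x) by 170 mm (y), 12 mm thick; origin at the centre of its underside, -x is its front with the taller bar (32 mm above the tray).
- oil_bottle_red: Bystander, to be left alone: dark red squeeze bottle with white nozzle, 55 mm across, 185 tall, at the left end of the tray. Origin at the centre of its underside.
- cart_spray: Bystander, to be left alone: red spray can, 56 mm across, 155 tall, at the left end of the tray. Origin at the centre of its underside.
- white_cup: Bystander, to be left alone: tall white cup, 72 mm across, 160 tall, at the left end of the tray. Origin at the centre of its underside.
- lock_bottle: Bystander, to be left alone: small red bottle with white nozzle, 32 mm across, 93 tall, near the middle of the tray's back edge. Origin at the centre of its underside.
- damper_piston: Bystander, to be left alone: flat white disc with a black band, 44 mm across, 14 thick, near the middle of the tray's front edge. Origin at the centre of its underside.
- soft_jaw: Bystander, to be left alone: dark hardwood block, 32x135x34 mm, lying along the tray's back edge left of the middle. Origin at the centre of its underside.
- driver: Bystander, to be left alone: blue screwdriver, 174 mm long, 27 wide, lying along the tray's right end. Origin at the centre of its underside.
Mind the look-alikes: they are no part of the job. Of the things like the cap, leave any that is green or turquoise; of the rest the larger one is meant.

How it is judged:
By the outcome, as a careful person would: the job done as asked, in the order asked, and still so for the second after the job is handed in, while the arm keeps its last pose, push and grip.
It also fails if it takes over 54 s, if anything falls off the work surface, if the arm or the gripper's body presses on something with over 40 N, if the wrist force passes 120 N, or if a joint passes its speed limit or range.

## Working session

There is one attempt and no reset: what is moved stays moved. The work goes in short steps, Python scripts to look and compute and a tool call to move; the robot and the scene stay as the last step left them, time stands still between calls to the robot, and variables do not carry over. Pictures are saved under pics/ and viewed, at most 10 in all, crops included, and the job is handed in when it is done.

Besides the shell and the picture viewer there is one more tool, called after "Call:" as name(argument=value, ...), one argument or row to a line, values as JSON. step_arm: Moves the arm, as the interface text tells. Its arguments: {"type":"object","properties":{"targets":{"type":"string"},"claw":{"type":"number"}},"required":["targets"]}

```bash
mkdir -p pics
python3 - <<'E'
from station import sense,cams,r
import cv2
s=sense();print(s)
for n in("scene","top"):
    c=cams.capture(n);cv2.imwrite(f"pics/{n}1.png",c["frame"]);print(n,{k:v for k,v in c.items() if k!="frame"})
E
```

```text
{'time_s': 0.0, 'joints': array([-6.13316768e+01,  2.20911468e+01,  3.79458492e-01, -2.91864873e-02,
       -6.84126415e+01, -1.48172216e+01]), 'joint_velocities': array([ 0.07905881,  0.00823598,  0.00032091,  0.07573933,  0.01621369,
       -0.02404683]), 'effort': array([ 1.31089550e-03, -3.90664816e+01,  1.87408018e+01,  4.22006607e+00,
        1.09297005e-02, -1.90651381e-04]), 'tcp_pos': array([ 0.14950127, -0.60622395,  0.22145286]), 'ee_rot': array([[-9.70966091e-01, -2.39216343e-01, -6.25389989e-04],
       [-2.39217141e-01,  9.70963757e-01,  2.13114893e-03],
       [ 9.74253607e-05,  2.21887735e-03, -9.99997534e-01]]), 'wrist_force': array([-0.04697307,  0.63926625, -0.20767354]), 'moment': array([ 0.03316971,  0.01001225, -0.02524226]), 'gripper_force': 0.0, 'gripper_width': 0.9970745672950154}
scene {'vertical_fov': 52.795828195224516, 'cx': 281.16448429429926, 'cy': 208.68944702523953, 'eye': array([-0.26023085,  0.42653142,  0.63660617]), 'rotation': array([[-0.41452214, -0.48279579,  0.77141404],
       [-0.90984408,  0.20231227, -0.36228924],
       [ 0.01884519, -0.85204341, -0.52313181]])}
top {'vertical_fov': 50.224276395245, 'cx': 273.4237559752169, 'cy': 208.71307999041306, 'eye': array([0.43348966, 0.03765896, 1.22196404]), 'rotation': array([[-1.76224948e-04, -9.96283728e-01,  8.61318889e-02],
       [-9.99979301e-01, -3.78402090e-04, -6.42290739e-03],
       [ 6.43163060e-03, -8.61312379e-02, -9.96263040e-01]])}
```

View pics/scene1.png

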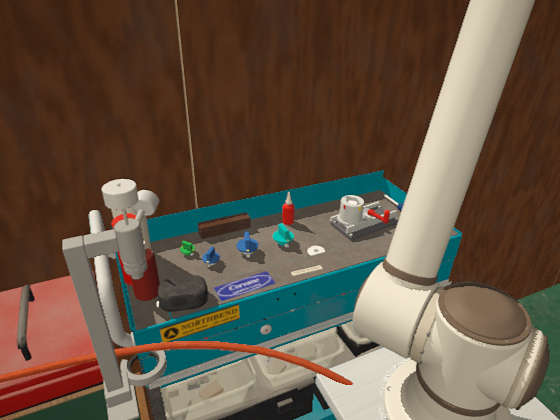

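View pics/top1.png

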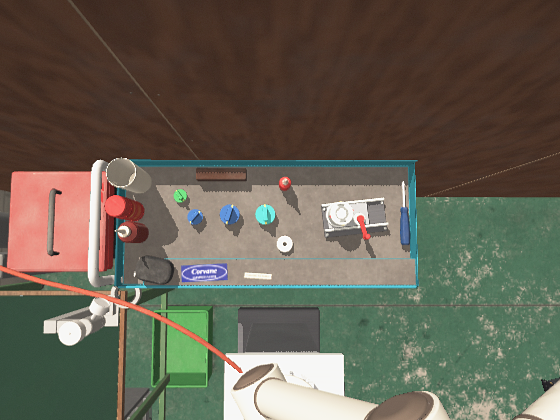

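The top view shows the cap candidates: green (180,196), small blue (195,216), larger blue (229,214) and turquoise (265,214). The larger blue one at (229,214) fits. The slide is at (353,217), with the lever knob near (367,237). I'll confirm with an enlarged crop.

Run:
```python
import cv2,numpy as np
t=cv2.imread("pics/top1.png")
f=lambda im,x0,x1,y0,y1,k:cv2.resize(im[y0:y1,x0:x1],None,fx=k,fy=k,interpolation=cv2.INTER_CUBIC)
a=f(t,180,280,190,240,8)[:, :800]
cv2.imwrite("pics/crop_caps.png",f(t,170,280,185,240,7))
cv2.imwrite("pics/crop_slide.png",f(t,310,400,185,250,8))
```

```text
(no output)
```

View pics/crop_caps.png

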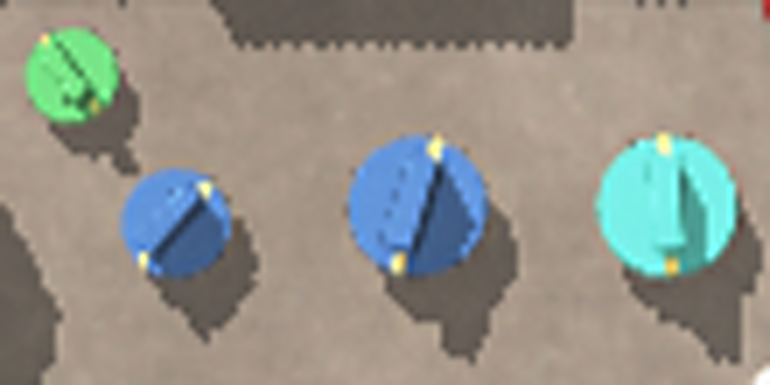

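View pics/crop_slide.png

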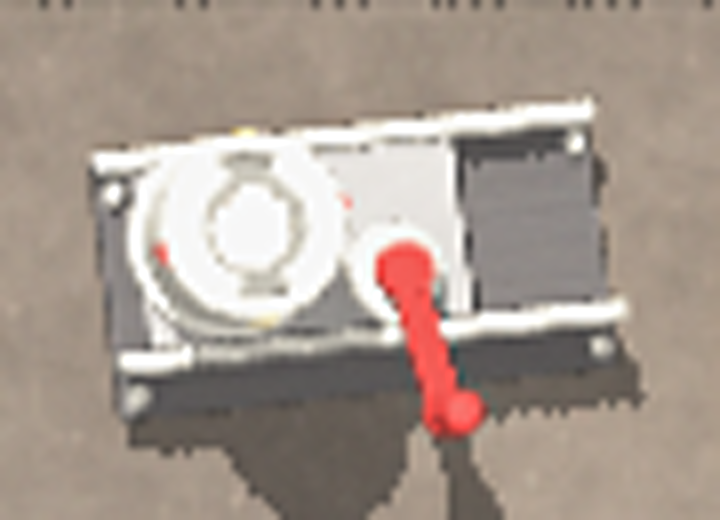

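The crop confirms the larger blue cap, centred at crop (417,206), which is full (229.6,214.4). Its flange is about 20 px, against 16 px for the small one. The slide crop shows the bore at (253,224), slots at (248,160) and (265,287), pivot at (405,268), and knob at (462,411).

```bash
cat > h.py <<'E'
import numpy as np,cv2
from station import sense,cams,r
def w(c,uv,z):
    h=c["frame"].shape[0];f=h/2/np.tan(np.radians(c["vertical_fov"]/2))
    d=c["rotation"]@np.array([(uv[0]-c["cx"])/f,(uv[1]-c["cy"])/f,1]);e=c["eye"]
    return (e+d*(z-e[2])/d[2])[:2]
def px(c,p):
    h=c["frame"].shape[0];f=h/2/np.tan(np.radians(c["vertical_fov"]/2))
    q=c["rotation"].T@(np.array(p)-c["eye"]);return np.array([c["cx"]+f*q[0]/q[2],c["cy"]+f*q[1]/q[2]])
def mask(c,lo,hi):return cv2.inRange(cv2.cvtColor(c["frame"],cv2.COLOR_BGR2HSV),lo,hi)
E
python3 - <<'E'
from h import *
np.set_printoptions(precision=4,suppress=True)
c=cams.capture("top")
# blue cap blob
m=mask(c,(100,60,60),(125,255,255));n,l,st,ce=cv2.connectedComponentsWithStats(m)
for i in range(1,n):
    if st[i,4]>40: print("blue",ce[i],st[i],w(c,st[i,:2]+(st[i,2:4]-1)/2,.02))
C=lambda x,y:(310+(x+.5)/8-.5,185+(y+.5)/8-.5)
K=lambda x,y:(170+(x+.5)/7-.5,185+(y+.5)/7-.5)
a,b=w(c,K(436,148),.022),w(c,K(398,264),.022);print("cap marks",a,b,(a+b)/2,np.degrees(np.arctan2(*(a-b)[::-1])))
print("cap c",w(c,K(417,206),.0195))
print("bore",w(c,C(253,224),.08));a,b=w(c,C(248,160),.08),w(c,C(265,287),.08);print("slots",a,b,(a+b)/2,np.degrees(np.arctan2(*(a-b)[::-1])))
k,p=w(c,C(462,411),.066),w(c,C(405,268),.06);print("knob",k,"piv",p,np.linalg.norm(k-p),np.degrees(np.arctan2(*(k-p)[::-1])))
for z,q in((.032,[(125,362),(625,308)]),(.02,[(95,160),(590,108)])):
    a,b=[w(c,C(*u),z) for u in q];print("bar",a,b,np.degrees(np.arctan2(*(a-b)[::-1]))-90)
s=cams.capture("scene");cv2.imwrite("pics/sc_slide.png",cv2.resize(s["frame"][180:250,320:420],None,fx=8,fy=8,interpolation=cv2.INTER_CUBIC))
E
```

```text
blue [229.2795 214.0168] [220 204  20  20 297] [0.5244 0.148 ]
blue [404.3323 226.6584] [400 207  10  38 322] [ 0.4922 -0.3226]
blue [194.5351 216.5027] [187 209  16  16 185] [0.5163 0.2419]
blue [203.8757 272.2345] [181 263  47  19 563] [0.3685 0.2144]
cap marks [0.5453 0.1417] [0.5007 0.1558] [0.523  0.1488] -17.647882186467843
cap c [0.5231 0.149 ]
bore [ 0.5224 -0.1431]
slots [ 0.543  -0.1418] [ 0.5022 -0.1467] [ 0.5226 -0.1442] 6.859529998247709
knob [ 0.463 -0.212] piv [ 0.5096 -0.1956] 0.04939599368082045 -160.58591107804375
bar [ 0.4802 -0.1075] [ 0.4981 -0.2743] 6.154932746869093
bar [ 0.5487 -0.0996] [ 0.5664 -0.2671] 6.038685739369583
```

View pics/sc_slide.png

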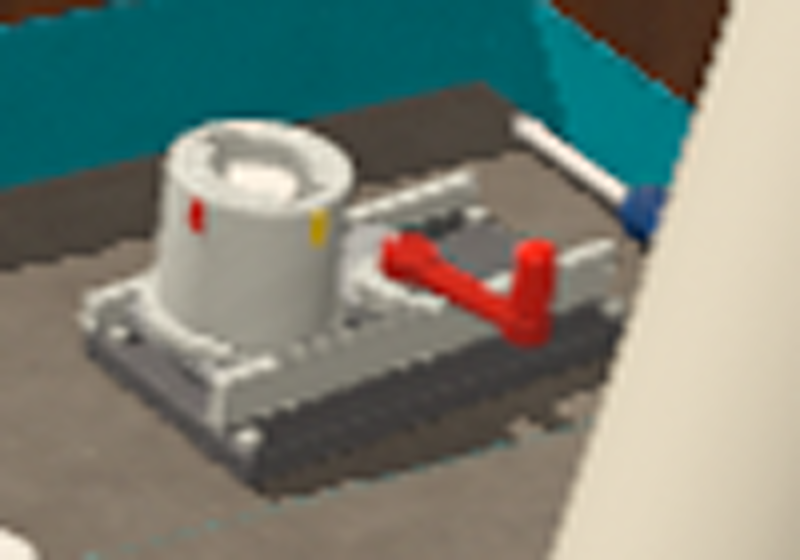

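The scene crop shows the reservoir with its slots at the x sides, and the lever knob standing upright at (535,290), pointing to the front. I'll move above the knob.

Call:
step_arm(
  targets="-2.7 2.1 0 0;-2.7 2.1 0 0;-2.7 2.1 0 0;-2.7 2.1 0 0;-2.7 2.1 0 0;-2.7 2.1 0 0;-2.7 2.1 0 0;-2.7 2.1 0 0;-2.7 2.1 0 0;-2.7 2.1 0 0;-2.7 2.1 0 0;-2.7 2.1 0 0",
  claw=3,
)

```text
time_s: 1.2
tcp_pos: [0.4046, -0.283, 0.2226]
ee_rot: [[-0.971, -0.24, 0.0], [-0.24, 0.971, 0.0], [-0.0, -0.0, -1.0]]
wrist_force: [0.4, -1.2, -0.2]
gripper_width: 0.353
gripper_force: 0.0
```

Call:
step_arm(
  targets="-2.5 1.9 1 0;-2.5 1.9 2 0;-1.2 1 3 0;-1.2 0.8 3 0;0 0 0 -4;0 0 0 0;0 0 0 0",
)

```text
time_s: 1.78
tcp_pos: [0.4626, -0.2125, 0.1326]
ee_rot: [[-0.952, -0.306, -0.0], [-0.306, 0.952, -0.0], [0.0, -0.0, -1.0]]
wrist_force: [0.2, -0.3, -0.4]
gripper_width: 0.346
gripper_force: 0.0
```

Call:
step_arm(
  targets="0 0 3 0;0 0 3 0;0 0 2 0;0 0 0.5 0;0 0 0 0;0 0 0 0",
)

```text
time_s: 2.28
tcp_pos: [0.4635, -0.2131, 0.049]
ee_rot: [[-0.952, -0.306, 0.003], [-0.306, 0.952, -0.001], [-0.002, -0.002, -1.0]]
wrist_force: [-0.2, 0.6, -0.3]
gripper_width: 0.344
gripper_force: 0.0
```

Call:
step_arm(
  targets="0 0 0 0;0 0 0 0;0 0 0 0;0 0 0 0",
  claw=1.8,
)

```text
time_s: 2.62
tcp_pos: [0.4633, -0.2127, 0.0486]
ee_rot: [[-0.952, -0.307, 0.003], [-0.307, 0.952, -0.001], [-0.002, -0.001, -1.0]]
wrist_force: [0.6, -1.1, 0.4]
gripper_width: 0.215
gripper_force: 0.5
```

Run:
```python
from h import *
c=cams.capture("scene");t=cams.capture("top")
f=lambda im:cv2.resize(im,None,fx=5,fy=5,interpolation=cv2.INTER_CUBIC)
cv2.imwrite("pics/k.png",np.hstack([f(c["frame"][160:270,330:410]),f(t["frame"][160:270,320:400])]))
```

```text
(no output)
```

View pics/k.png

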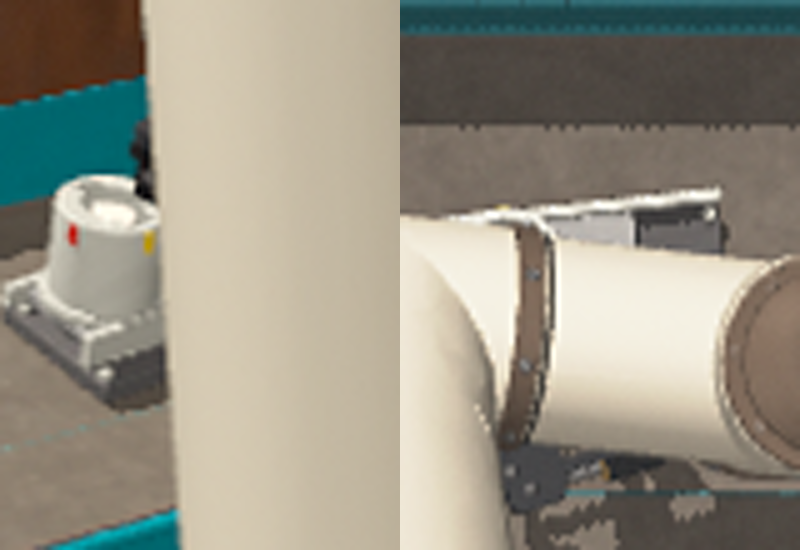

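The arm hides the knob in both views, so I'll close briefly to check by touch that it's between the fingers.

Call:
step_arm(
  targets="0 0 0 0;0 0 0 0;0 0 0 0;0 0 0 0",
  claw=0.8,
)

```text
time_s: 3.05
tcp_pos: [0.4628, -0.2126, 0.0478]
ee_rot: [[-0.952, -0.307, 0.001], [-0.307, 0.952, -0.0], [-0.001, -0.001, -1.0]]
wrist_force: [0.4, -0.5, 2.4]
gripper_width: 0.142
gripper_force: 30.0
```

Call:
step_arm(
  targets="0 0 0 0;0 0 0 0;-0.03 -0.57 0 -6.5;-0.03 -0.57 0 -6.5;-0.03 -0.57 0 -6.5;-0.03 -0.57 0 -6.5;-0.03 -0.57 0 -6.5;-0.03 -0.57 0 -6.5;0 0 0 0;0 0 0 0",
  claw=1.8,
)

```text
time_s: 3.88
tcp_pos: [0.4816, -0.239, 0.0467]
ee_rot: [[-0.55, -0.835, -0.002], [-0.835, 0.55, 0.001], [0.001, 0.002, -1.0]]
wrist_force: [-0.0, -0.1, -1.0]
gripper_width: 0.207
gripper_force: 0.4
```

Call:
step_arm(
  targets="-0.03 -0.57 0 -6.5;-0.03 -0.57 0 -6.5;-0.03 -0.57 0 -6.5;-0.03 -0.57 0 -6.5;0 0 0 0;0 0 0 0",
)

```text
time_s: 4.38
tcp_pos: [0.5038, -0.2469, 0.0474]
ee_rot: [[-0.129, -0.992, 0.0], [-0.992, 0.129, 0.0], [-0.0, -0.0, -1.0]]
wrist_force: [-0.5, -0.1, -0.4]
gripper_width: 0.205
gripper_force: 0.0
```

Call:
step_arm(
  targets="-0.03 -0.57 0 -6.5;-0.03 -0.57 0 -6.5",
)

```text
time_s: 4.55
tcp_pos: [0.5139, -0.2472, 0.0474]
ee_rot: [[0.103, -0.995, -0.002], [-0.995, -0.103, 0.0], [-0.001, 0.002, -1.0]]
wrist_force: [-1.9, -2.4, 0.2]
gripper_width: 0.208
gripper_force: 1.2
```

Call:
step_arm(
  targets="0 -0.2 0 0;0 0 0 0",
)

```text
time_s: 4.72
tcp_pos: [0.5172, -0.247, 0.0475]
ee_rot: [[0.097, -0.995, 0.0], [-0.995, -0.097, 0.0], [-0.0, -0.0, -1.0]]
wrist_force: [-0.2, -0.5, 0.1]
gripper_width: 0.209
gripper_force: 0.3
```

Call:
step_arm(
  targets="0 -0.2 0 0;0 0 0 0",
)

```text
time_s: 4.88
tcp_pos: [0.5191, -0.2468, 0.0475]
ee_rot: [[0.099, -0.995, -0.0], [-0.995, -0.099, 0.0], [-0.0, 0.0, -1.0]]
wrist_force: [-0.8, -0.9, -0.1]
gripper_width: 0.208
gripper_force: 0.6
```

Call:
step_arm(
  targets="0 -0.2 0 0;0 0 0 0",
)

```text
time_s: 5.05
tcp_pos: [0.5199, -0.2467, 0.0473]
ee_rot: [[0.101, -0.995, -0.003], [-0.995, -0.101, 0.0], [-0.001, 0.003, -1.0]]
wrist_force: [-3.9, -2.7, 2.6]
gripper_width: 0.206
gripper_force: 2.2
```

Call:
step_arm(
  targets="0 -0.2 0 0;0 0 0 0",
)

```text
time_s: 5.22
tcp_pos: [0.5201, -0.2466, 0.0472]
ee_rot: [[0.101, -0.995, -0.007], [-0.995, -0.101, 0.001], [-0.001, 0.007, -1.0]]
wrist_force: [-6.6, -3.1, 4.2]
gripper_width: 0.21
gripper_force: 3.7
```

Call:
step_arm(
  targets="0 -0.2 0 0;0 -0.2 0 0;0 0 0 0",
)

```text
time_s: 5.47
tcp_pos: [0.5206, -0.2463, 0.0469]
ee_rot: [[0.1, -0.995, -0.015], [-0.995, -0.1, 0.002], [-0.003, 0.014, -1.0]]
wrist_force: [-12.7, -3.8, 8.0]
gripper_width: 0.21
gripper_force: 6.7
```

Call:
step_arm(
  targets="0 0.8 0 0;0 0 -2 0;0 0 -4 0;0 0 -4 0;0 3 -3 0;0 4 -2 0;0 4 0 0;0 4 0 0;0 0 0 0",
)

```text
time_s: 6.22
tcp_pos: [0.3677, -0.2609, 0.1961]
ee_rot: [[0.098, -0.995, 0.001], [-0.995, -0.098, 0.002], [-0.002, -0.001, -1.0]]
wrist_force: [0.1, 0.3, -1.0]
gripper_width: 0.207
gripper_force: 0.0
```

Lever is at its stop (12 N, no further travel). I'll move over to the cap, then check the lever by camera.

Call:
step_arm(
  targets="-3.2 -1.6 0 0;-3.2 -1.6 0 0;-3.2 -1.6 0 0;-3.2 -1.6 0 0;-3.2 -1.6 0 0;-3.2 -1.6 0 0;-3.2 -1.6 0 0;-3.2 -1.6 0 0;-3.2 -1.6 0 0;-3.2 -1.6 0 0;-3.2 -1.6 0 0;-3.2 -1.6 0 0",
  claw=3.6,
)

```text
time_s: 7.22
tcp_pos: [0.5262, 0.1427, 0.1962]
ee_rot: [[0.102, -0.995, 0.003], [-0.995, -0.102, 0.002], [-0.002, -0.003, -1.0]]
wrist_force: [1.1, -1.3, 0.3]
gripper_width: 0.412
gripper_force: 0.0
```

Call:
step_arm(
  targets="0 0 0 -6.7;0 0 0 -6.7;0 0 0 -6.7;0 0 0 -6.7;0 0 0 -6.7;0 0 0 -6.7;0 0 0 -6.7;0 0 0 -6.7;0 0 0 -6.7;0 0 0 -6.7;0 0 0 0;0 0 0 0",
)

```text
time_s: 8.22
tcp_pos: [0.5256, 0.1404, 0.1959]
ee_rot: [[0.955, -0.298, 0.002], [-0.298, -0.955, 0.001], [0.001, -0.002, -1.0]]
wrist_force: [0.2, -0.7, -0.6]
gripper_width: 0.411
gripper_force: 0.0
```

Run:
```python
from h import *
c=cams.capture("scene");t=cams.capture("top");print(sense()["joints"].round(1))
f=lambda im,k:cv2.resize(im,None,fx=k,fy=k,interpolation=cv2.INTER_CUBIC)
a=f(t["frame"][185:250,310:400],8)
cv2.imwrite("pics/lock.png",a); cv2.imwrite("pics/full_top.png",t["frame"])
```

```text
[ 32.   15.4 -13.4  -0.  -61.2  40.7]
```

View pics/lock.png

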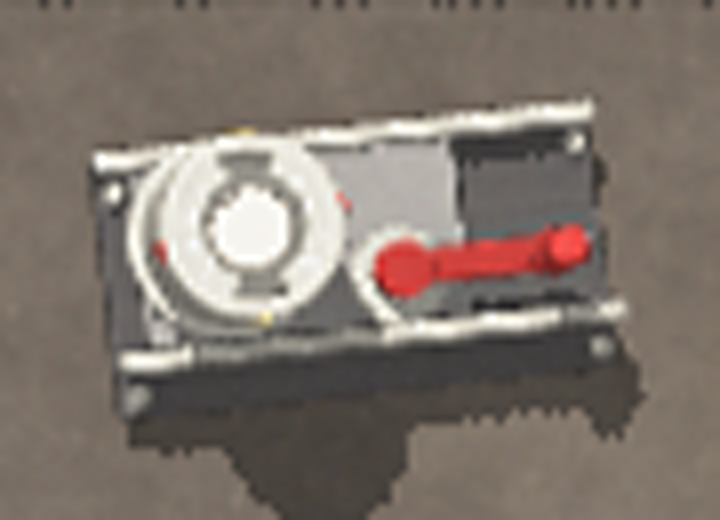

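The lever lies parallel to the bars: pivot at (405,268), knob base at about (555,253). It is locked and the carriage hasn't moved. Next I'll refine the socket and check the knob against where touch found it.

Run:
```python
from h import *
from scipy.optimize import least_squares
np.set_printoptions(precision=4,suppress=True)
t=cams.capture("top");C=lambda x,y:(310+(x+.5)/8-.5,185+(y+.5)/8-.5)
print("knob",w(t,C(572,245),.066))
g=cv2.cvtColor(t["frame"],cv2.COLOR_BGR2GRAY).astype(np.float32)
g=cv2.GaussianBlur(g,(0,0),.8)
from scipy.ndimage import map_coordinates
a=np.linspace(0,2*np.pi,180)
def val(cx,cy,r):
    P=np.array([px(t,(cx+r*np.cos(x),cy+r*np.sin(x),.08)) for x in a]);return map_coordinates(g,[P[:,1],P[:,0]],order=1)
# outer rim and bore edges: mean abs. radial gradient
for r,nm in((.030,"rim"),(.017,"bore")):
    best=[]
    for dx in np.arange(-.004,.0041,.0005):
        for dy in np.arange(-.004,.0041,.0005):
            cx,cy=.522+dx,-.143+dy
            best.append((np.abs(val(cx,cy,r+.0012)-val(cx,cy,r-.0012)).mean(),cx,cy))
    print(nm,np.array(sorted(best)[::-1][:4]))
```

```text
knob [ 0.5167 -0.2486]
rim [[32.9264  0.5225 -0.143 ]
 [32.7998  0.5225 -0.1425]
 [32.7408  0.522  -0.143 ]
 [32.5831  0.522  -0.1425]]
bore [[20.6608  0.522  -0.143 ]
 [20.6129  0.5225 -0.143 ]
 [20.3597  0.5215 -0.143 ]
 [20.1793  0.522  -0.1425]]
```

Call:
step_arm(
  targets="-0.4 -0.8 2 0;0 0 3 0;0 0 3 0;0 0 0 0;0 0 0 0",
)

```text
time_s: 8.78
tcp_pos: [0.5231, 0.1481, 0.1148]
ee_rot: [[0.955, -0.295, -0.003], [-0.295, -0.955, -0.002], [-0.002, 0.003, -1.0]]
wrist_force: [0.4, -0.1, 0.2]
gripper_width: 0.414
gripper_force: 0.0
```

Call:
step_arm(
  targets="0 0 3 0;0 0 3 0;0 0 2 0;0 0 0.8 0;0 0 0 0;0 0 0 0",
)

```text
time_s: 9.28
tcp_pos: [0.5252, 0.1493, 0.0294]
ee_rot: [[0.956, -0.294, 0.003], [-0.294, -0.956, 0.001], [0.003, -0.002, -1.0]]
wrist_force: [-0.1, 0.4, 0.2]
gripper_width: 0.412
gripper_force: 0.0
```

Call:
step_arm(
  targets="0 0 0 0;0 0 0 0;0 0 0 0;0 0 0 0;0 0 0 0;0 0 0 0",
  claw=0.5,
)

```text
time_s: 9.78
tcp_pos: [0.5238, 0.1486, 0.0282]
ee_rot: [[0.956, -0.295, 0.0], [-0.295, -0.956, 0.0], [0.0, -0.0, -1.0]]
wrist_force: [-0.8, -0.5, 3.3]
gripper_width: 0.136
gripper_force: 30.0
```

Call:
step_arm(
  targets="0 0 -1 0;0 0 -3 0;0 0 -4 0;0 0 -4 0;0 0 -3 0;0 0 0 0",
)

```text
time_s: 10.28
tcp_pos: [0.5275, 0.1502, 0.1857]
ee_rot: [[0.956, -0.293, 0.014], [-0.293, -0.956, 0.006], [0.012, -0.01, -1.0]]
wrist_force: [1.2, 0.9, -0.8]
gripper_width: 0.134
gripper_force: 30.0
```

Call:
step_arm(
  targets="0.85 2.8 0 0;0.85 2.8 0 0;0.85 2.8 0 0;0.85 2.8 0 0;0.85 2.8 0 0;0.85 2.8 0 0;0.85 2.8 0 0;0.85 2.8 0 0;0.85 2.8 0 0;0.85 2.8 0 0;0 0 0 0;0 0 0 0",
)

```text
time_s: 11.28
tcp_pos: [0.5215, -0.1453, 0.177]
ee_rot: [[0.955, -0.298, -0.001], [-0.298, -0.955, 0.0], [-0.002, 0.0, -1.0]]
wrist_force: [-0.7, 0.7, -1.2]
gripper_width: 0.138
gripper_force: 30.0
```

Call:
step_arm(
  targets="0 0 0 -6;0 0 0 -6;0 0 0 -6;0 0 0 -5.4;0 0 0 0;0 0 0 0",
)

```text
time_s: 11.78
tcp_pos: [0.5222, -0.1432, 0.1775]
ee_rot: [[0.994, 0.108, -0.0], [0.108, -0.994, 0.0], [-0.0, -0.0, -1.0]]
wrist_force: [0.3, 0.5, -1.5]
gripper_width: 0.137
gripper_force: 30.0
```

Run:
```python
from h import *
c=cams.capture("scene");s=sense();print(s["tcp_pos"],s["joints"].round(1),px(c,s["tcp_pos"]),px(c,(.5222,-.143,.08)))
cv2.imwrite("pics/hov.png",cv2.resize(c["frame"][110:250,290:430],None,fx=4.2,fy=4.2,interpolation=cv2.INTER_CUBIC))
```

```text
[ 0.52220205 -0.14335223  0.17754835] [  1.8  16.2 -15.2  -0.  -58.7  94.4] [355.90268624 167.63281581] [351.61851243 201.49463187]
```

View pics/hov.png

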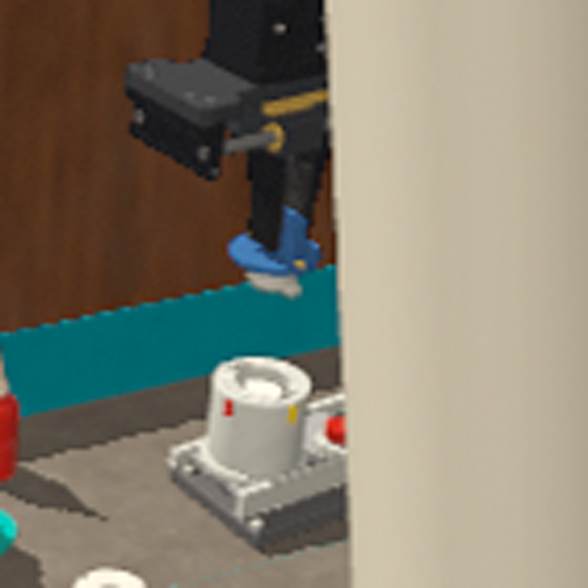

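The hover view shows the cap's flange centred near crop (274,255), which is full (355,171), above the socket at (352,201). That agrees with the predicted position within about 1 px. I'll descend.

Call:
step_arm(
  targets="0 0 2 0;0 0 2 0;0 0 1.5 0;0 0 0.5 0;0 0 0 0;0 0 0 0",
)

```text
time_s: 12.33
tcp_pos: [0.5228, -0.144, 0.1181]
ee_rot: [[0.994, 0.109, 0.001], [0.109, -0.994, -0.0], [0.001, 0.0, -1.0]]
wrist_force: [0.1, 0.1, -1.5]
gripper_width: 0.137
gripper_force: 30.0
```

Call:
step_arm(
  targets="0 0 0.3 0;0 0 0.3 0;0 0 0.3 0;0 0 0 0;0 0 0 0",
)

```text
time_s: 12.75
tcp_pos: [0.5223, -0.1441, 0.1087]
ee_rot: [[0.994, 0.109, -0.0], [0.109, -0.994, -0.0], [-0.0, 0.0, -1.0]]
wrist_force: [0.1, 0.7, -1.2]
gripper_width: 0.139
gripper_force: 30.0
```

Call:
step_arm(
  targets="0 0 0.2 0;0 0 0.2 0;0 0 0 0;0 0 0 0",
)

```text
time_s: 13.08
tcp_pos: [0.5222, -0.1441, 0.1045]
ee_rot: [[0.994, 0.109, -0.0], [0.109, -0.994, -0.0], [-0.0, -0.0, -1.0]]
wrist_force: [0.0, 0.6, -1.6]
gripper_width: 0.134
gripper_force: 30.0
```

Lugs are entering without any force. I'll continue down.

Call:
step_arm(
  targets="0 -0.08 0.2 0;0 0 0.2 0;0 0 0 0;0 0 0 0",
)

```text
time_s: 13.42
tcp_pos: [0.5225, -0.1435, 0.1012]
ee_rot: [[0.994, 0.109, 0.001], [0.109, -0.994, -0.0], [0.001, 0.001, -1.0]]
wrist_force: [-0.9, -1.8, 2.3]
gripper_width: 0.133
gripper_force: 30.0
```

Call:
step_arm(
  targets="0 0 0.2 0;0 0 0.2 0;0 0 0.2 0;0 0 0 0;0 0 0 0",
)

```text
time_s: 13.83
tcp_pos: [0.5226, -0.1435, 0.0956]
ee_rot: [[0.994, 0.109, 0.001], [0.109, -0.994, -0.001], [0.001, 0.001, -1.0]]
wrist_force: [-1.7, 0.3, 7.6]
gripper_width: 0.135
gripper_force: 30.0
```

Call:
step_arm(
  targets="0 0 0.2 0;0 0 0.2 0;0 0 0.1 0;0 0 0 0;0 0 0 0",
)

```text
time_s: 14.25
tcp_pos: [0.5226, -0.1435, 0.0913]
ee_rot: [[0.994, 0.11, 0.001], [0.11, -0.994, -0.001], [0.001, 0.001, -1.0]]
wrist_force: [-3.3, 0.0, 10.0]
gripper_width: 0.138
gripper_force: 30.0
```

Call:
step_arm(
  targets="0 0 0.1 0;0 0 0.1 0;0 0 0 0;0 0 0 0",
)

```text
time_s: 14.58
tcp_pos: [0.5227, -0.1436, 0.0911]
ee_rot: [[0.994, 0.11, 0.002], [0.11, -0.994, -0.001], [0.001, 0.001, -1.0]]
wrist_force: [-5.7, 1.7, 19.3]
gripper_width: 0.138
gripper_force: 30.0
```

The flange is on the rim, with force rising to 19 N at the expected height. Now I'll turn clockwise.

Call:
step_arm(
  targets="-0.05 0 0 5;0 0 0 5;0 0 0 5;0 0 0 5;0 0 0 5;0 0 0 5;0 0 0 0;0 0 0 0",
)

```text
time_s: 15.25
tcp_pos: [0.5239, -0.1441, 0.0911]
ee_rot: [[0.916, -0.401, 0.005], [-0.401, -0.916, -0.002], [0.006, -0.0, -1.0]]
wrist_force: [-3.0, -0.9, 17.1]
gripper_width: 0.143
gripper_force: 30.0
```

```bash
python3 -c "
from station import sense
s=sense();print(s['moment'],s['wrist_force'],s['joints'])"
```

```text
[-0.3176227   1.11994965 -0.12471096] [-2.95163245 -0.90680436 17.10183623] [  1.80117676  21.72867378 -21.35781447   0.16736916 -46.61251117
  64.41287901]
```

Call:
step_arm(
  targets="0 0 0 5;0 0 0 5;0 0 0 5;0 0 0 5;0 0 0 5;0 0 0 5;0 0 0 5;0 0 0 5;0 0 0 5;0 0 0 0;0 0 0 0",
)

```text
time_s: 16.17
tcp_pos: [0.5243, -0.1443, 0.0911]
ee_rot: [[0.364, -0.931, 0.006], [-0.931, -0.364, -0.002], [0.004, -0.005, -1.0]]
wrist_force: [-2.0, -2.1, 16.4]
gripper_width: 0.14
gripper_force: 30.0
```

Call:
step_arm(
  targets="0 0 0 3;0 0 0 3;0 0 0 0;0 0 0 0",
)

```text
time_s: 16.5
tcp_pos: [0.5236, -0.1443, 0.0911]
ee_rot: [[0.265, -0.964, 0.005], [-0.964, -0.265, -0.002], [0.003, -0.004, -1.0]]
wrist_force: [-3.7, -2.9, 16.2]
gripper_width: 0.138
gripper_force: 30.0
```

```bash
python3 -c "
from station import sense
s=sense();print(s['moment'],s['wrist_force'],s['joints'])"
```

```text
[-0.47026986  1.2259677   0.02979182] [-3.66758206 -2.92340361 16.15605059] [  1.783712    21.72404382 -21.37374378   0.19365381 -46.6361537
  13.44644037]
```

Call:
step_arm(
  targets="0 0 0 2;0 0 0 2;0 0 0 0;0 0 0 0",
)

```text
time_s: 16.83
tcp_pos: [0.5233, -0.1443, 0.0911]
ee_rot: [[0.2, -0.98, 0.004], [-0.98, -0.2, -0.003], [0.004, -0.003, -1.0]]
wrist_force: [-3.2, -1.9, 15.7]
gripper_width: 0.137
gripper_force: 30.7
```

```bash
python3 -c "
from station import sense
s=sense();print(s['moment'],s['wrist_force'],s['joints'])"
```

```text
[-0.53913115  1.35928272  0.62611772] [-3.1881766  -1.89991363 15.72409385] [  1.7993194   21.72465278 -21.39792333   0.23037961 -46.66325948
   9.55528447]
```

Moment about z has jumped to 0.63 N m, so it is at the stop. I'll press a little more firmly and check.

Call:
step_arm(
  targets="0 0 0.05 1;0 0 0.05 0;0 0 0 0;0 0 0 0;0 0 0 0",
)

```text
time_s: 17.25
tcp_pos: [0.5234, -0.1444, 0.091]
ee_rot: [[0.183, -0.983, 0.004], [-0.983, -0.183, -0.003], [0.004, -0.003, -1.0]]
wrist_force: [-5.2, -1.4, 22.0]
gripper_width: 0.14
gripper_force: 31.0
```

Run:
```python
from h import *
c=cams.capture("scene");t=cams.capture("top")
f=lambda im:cv2.resize(im,None,fx=5,fy=5,interpolation=cv2.INTER_CUBIC)
cv2.imwrite("pics/end.png",np.hstack([f(c["frame"][150:260,320:400]),f(t["frame"][160:270,320:400])]))
s=sense();print(s['moment'],s['wrist_force'],s['joints'],s['tcp_pos'])
```

```text
[-0.32878277  1.87609859  0.73397669] [-5.67604302 -1.53835647 20.37214336] [  1.80207402  21.72401015 -21.41710645   0.26264142 -46.62530077
   8.56383999] [ 0.52341807 -0.14443098  0.09103035]
```

View pics/end.png

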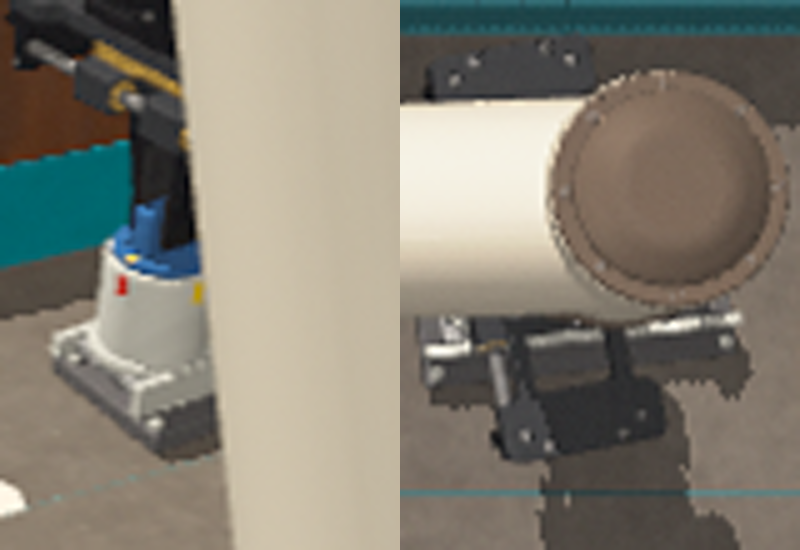

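The flange sits flush on the rim. The cap's yellow mark at (132,258) is over the reservoir's red mark at (122,286). The cap is held at about 20 N and against the stop, so I'm handing in.

```bash
python3 -c "
from station import r
print(r.finish_job())"
```

```text
the job is handed in; nothing more can be done
None
```

I locked the cam lever at its stop, then fitted the larger blue cap, pressed it flush and turned it clockwise to its stop. I handed the job in at about 17 s with the cap still gripped and held at about 20 N; no verdict came back.

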